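# Lock a filter housing with a pin spanner

## Robot

A 6-joint arm with a two-finger parallel gripper is mounted at the origin on the work surface; the furniture and walls round the work are solid. World frame = base frame: x ahead of the robot, y to its left, z up, the work surface at z = 0. Lengths are in m, angles in rad, forces in N, time in s.
With the tool pointing down it reaches from about 0.25 to 0.8 m from the base axis. Payload 8.5 kg.
Tool frame: the origin (TCP) lies between the finger pads; the fingertips stand tips_ahead ahead of it and the grasp point (between the pads) lies 5 mm behind it (tips_ahead is the distance from the TCP to the fingertips, in m); x points along the fingers, y is the direction in which the jaws open and shut, and the axes are right-handed (so a half turn about x gives the same grasp; the last joint's range is limited). The gripper opens to 85 mm and grips with 20 to 120 N. Pads are 22 mm wide; open, the fingers measure 114 mm over their backs; the gripper's body (76 mm by 85 mm) begins 54 mm behind the grasp point. The pads swing forward as they close: fully open they stand 13 mm farther back than shut.
Start: joints at [0, 0.238, -0.013, 1.319, 0, 1.571], TCP at [0.525, -0, 0.245] pointing down, gripper open.
Joint ranges: [-2.66, 2.66], [-1.03, 1.9], [-1.14, 1.46], [-1.82, 2.27], [-1.45, 1.34], [-3.14, 3.14]. Speed limits (rad/s): [2.22, 2.22, 2.79, 3.14, 3.14, 3.14].

## Interface

Orientations are given as a unit quaternion [w, x, y, z].
In Python, from rig import get_state, read_camera, calibration, job_done, tips_ahead gives the robot as it stands.
- The arm moves only by the tool step_arm, never from a script. Its argument "plan" is a list of rows, each a list of 7 numbers: the turn, a rotation vector about the tool's x, y, z in units of 5 degrees (1.0 is 5 degrees), then the shift along the tool's x, y, z in units of 40 mm (1.0 is 40 mm), then the gripper command: -1 is fully open, 1 is shut, values between are in proportion. A call has 1 to 20 rows; each row is the pose to reach, as a shift and turn from the pose commanded when the call began, along the tool's axes at that moment; what a row does not reach only later rows make up. A row lasts 1/8 s, in which the tool goes at most 62.5 mm and 10.7 degrees, less where a joint would pass 70% of its speed; a pose out of reach is approached as far as the arm can. A call with a gripper value outside its range is refused whole. The fingers move at their own pace and stop on an object; "newtons" is the grip in N (left out, the last holds). Time passes only in rows, so rows that repeat a pose let the fingers close. It gives the time, the measured TCP pose, the force and the opening at its end, in the units of the state.
- get_state(): the state, without advancing time (a new reading comes with each control period).
- read_camera(name): name is "scene" or "side" or "wrist"; returns (picture, depth): 420x560x3 uint8, red, green, blue; 420x560 float32, m along the optical axis (not along the pixel's ray), 0 where there is no reading.
- calibration(name): a dict with "mtx" (3x3 intrinsics, pixels), "T" (4x4, takes a point from camera to world coordinates). Camera axes: x right, y down, z forward; pixel columns grow to the right and rows downward; lengths in m; the calibration is good to about 2 mm. A picture is of the moment at which its call begins: read the wrist's pose just before it. calibration takes no time and is no camera call; for the wrist camera it gives the pose at the moment of the call.
- job_done(): hands the job in, once; it reports no verdict.
The state is a dict: "t": time; "joint_pos": joint angles; "qd": joint speeds; "joint_torque": joint torques, N m; "position": TCP position; "tool_rot": TCP orientation; "force": force on the tool from outside, world axes, zero at the start; "wrist_torque": the same for the moment, N m; "grip_width": opening from 0.0 (shut) to 1.0 (fully open).
Only numpy, scipy, OpenCV 4.12 (cv2) and the standard library are available. Lean on these libraries where they do the work, as an engineer would, in place of code of your own. Each camera call takes 0.05 s, during which the arm holds its last target.

## Task

Close the round metal filter housing: take the wider of the two pin spanners out of its stand, set both its prongs fully into the two holes of the housing's lock ring, then turn the ring clockwise (seen from above) until the lug on its rim is up against the stop post. Leave the spanner sitting in the ring, and leave the narrow spanner in its stand.

Things in the scene. Friction and masses are not known exactly. Their poses are not given: they have to be found in the camera images.
- spanner: Wide steel pin spanner, 0.25 kg, upright in a 24 mm high stand. Bar 118 long (x) x 24 x 14 mm; on its middle a grip plate 50 (x) x 20 mm (y, grip across this), top 74 mm above the origin. Two 10 mm prongs with tapered tips reach 16 mm below the bar at x = +-45. Origin: centre of the bar's underside, which rests on the stand; z up. Lift straight up. A half turn about z gives the same tool.
- small_spanner: Narrow steel pin spanner, which does not fit and stays in its own stand: same height and make, but its bar is 78 mm long, its grip plate 48 mm, and its prongs stand at x = +-25 mm. Origin and axes as for the wide one.
- ring_mid (a point): Centre of the lock ring's top, 82 mm above the table; x runs through its holes and turns with it, z up. Steel disc, 140 mm across, 20 thick, on a fixed housing; 36 mm opening in the middle, two 25 mm through holes at x = +-45. Prongs in, the bar lies flat on the ring, with 0.16 rad of play either way before it pushes. Lug on the rim at y = -76; 11 mm stop post on the housing.
- lock_ring (a joint): Angle of the lock ring in rad, growing clockwise as seen from above: starts between 0 and 0.15, is home at 0.8 with the lug at the stop post, and can turn no further. Stays where it is left; takes about 0.15 N m to turn.
There are look-alikes about, which are no part of the job. What is shaped like the spanner but blue is not meant.

How it is judged:
On the way:
1. both prongs of the wide spanner are in the ring's holes, before the ring has been turned (horizontal distance between spanner and ring_mid below 0.012 m and z of spanner in the frame of ring_mid below 0.008 m and angle between the x axis of spanner and the x axis of ring_mid, either way round below 0.26 rad and angle between spanner's own z axis and vertical below 0.17 rad and value of joint lock_ring below 0.4 rad), for 0.2 s.
At the end, for the whole second after the job is handed in: The ring is within 10 degrees of its stop (joint above 0.62 rad); the wide spanner sits at rest in it, within 12 mm of its axis, under 8 mm above its top, x within 0.26 rad of the hole line, upright within 0.17 rad; the narrow spanner is within 30 mm of its start (horizontal distance between spanner and ring_mid below 0.012 m and z of spanner in the frame of ring_mid below 0.008 m and angle between the x axis of spanner and the x axis of ring_mid, either way round below 0.26 rad and angle between spanner's own z axis and vertical below 0.17 rad and value of joint lock_ring above 0.62 rad and linear speed of spanner below 0.02 m/s and distance of small_spanner from where it was at the start of the episode below 0.03 m); the robot touches nothing.
It fails at once if the ring is turned without both prongs of the wide spanner in its holes (value of joint lock_ring above 0.4 rad and not (horizontal distance between spanner and ring_mid below 0.012 m and z of spanner in the frame of ring_mid below 0.008 m and angle between the x axis of spanner and the x axis of ring_mid, either way round below 0.26 rad and angle between spanner's own z axis and vertical below 0.17 rad)).
It fails at once if the narrow spanner is pulled out or knocked over (distance of small_spanner from where it was at the start of the episode above 0.03 m or angle between small_spanner's own z axis and vertical above 0.35 rad).
It also fails if it takes over 40 s, if anything falls off the work surface, if the arm or the gripper's body presses on something with over 40 N, if the wrist force passes 120 N, or if a joint passes its speed limit or range.

## Working session

There is one attempt and no reset: what is moved stays moved. The work goes in short steps, Python scripts to look and compute and a tool call to move; the robot and the scene stay as the last step left them, time stands still between calls to the robot, and variables do not carry over. Pictures are saved under pics/ and viewed, and the job is handed in when it is done.

Besides the shell and the picture viewer there is one more tool, called after ">>>" as name([rows], argument=value, ...), one row to a line, values as JSON. step_arm: Moves the arm, as the interface text tells. Its arguments: {"type":"object","properties":{"plan":{"type":"array"},"newtons":{"type":"number"}},"required":["plan"]}

```bash
ls; mkdir -p pics; python3 - <<'E'
from rig import *
import cv2,numpy as np
s=get_state();print(s['t'],s['position'],s['tool_rot'],s['grip_width'],tips_ahead)
for n in['scene','side','wrist']:
    T=calibration(n);p,d=read_camera(n);np.savez('pics/'+n,p=p,d=d,K=T['mtx'],T=T['T'])
    cv2.imwrite(f'pics/{n}0.png',p[:,:,::-1]);print(n,T['mtx'].tolist(),T['T'].round(3).tolist())
E
```

```text
pics
0.0 [5.24624497e-01 8.31364173e-08 2.44688209e-01] [ 0.49965494  0.49965148  0.50035649 -0.50033662] 1.0010078670748404 0.014
scene [[473.5595263379258, 0.0, 276.49152787700444], [0.0, 473.5595263379258, 207.6992833646425], [0.0, 0.0, 1.0]] [[0.842, -0.22, 0.492, -0.455], [-0.539, -0.367, 0.758, -1.544], [0.013, -0.904, -0.428, 0.854], [0.0, 0.0, 0.0, 1.0]]
side [[536.7017851469833, 0.0, 276.7026021423771], [0.0, 536.7017851469833, 210.39793329235542], [0.0, 0.0, 1.0]] [[-0.96, -0.193, 0.205, 0.099], [-0.281, 0.612, -0.739, 0.988], [0.017, -0.767, -0.641, 1.15], [0.0, 0.0, 0.0, 1.0]]
wrist [[337.12951844690355, 0.0, 279.804968440119], [0.0, 337.12951844690355, 203.3231430554583], [0.0, 0.0, 1.0]] [[1.0, -0.001, -0.002, 0.524], [-0.001, -0.956, -0.292, 0.074], [-0.001, 0.292, -0.956, 0.375], [0.0, 0.0, 0.0, 1.0]]
```

View pics/scene0.png

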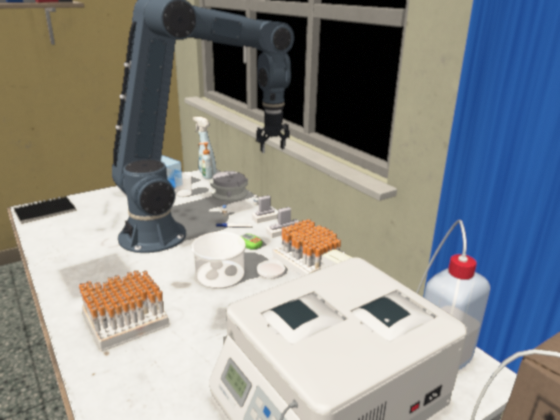

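View pics/side0.png

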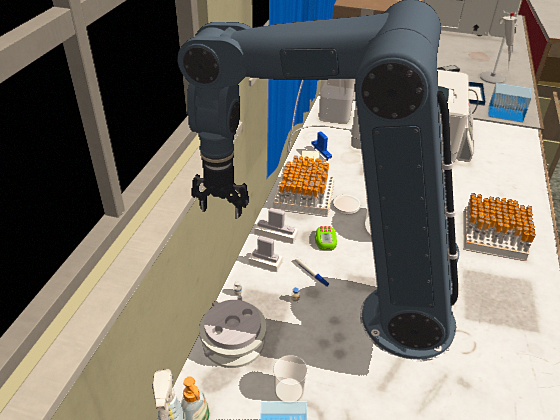

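View pics/wrist0.png

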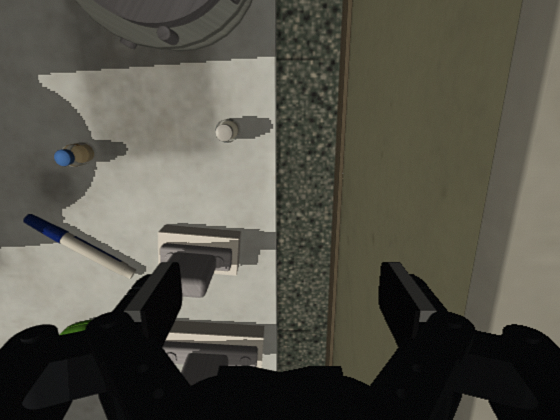

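Scene: the metal housing is at scene (230,185) / side (233,325), and the two grey spanners are at side (265,250) and (276,222). A white housing look-alike is at scene (218,258), with a blue spanner at side (321,145). Next I'll enlarge these.

```bash
cat > h.py <<'E'
import numpy as np,cv2
def load(n): 
    z=np.load(f'pics/{n}.npz');return z['p'],z['d'],z['K'],z['T']
def cloud(d,K,T):
    v,u=np.mgrid[:d.shape[0],:d.shape[1]]
    c=np.stack([(u-K[0,2])/K[0,0]*d,(v-K[1,2])/K[1,1]*d,d],-1)
    w=c@T[:3,:3].T+T[:3,3]; w[d==0]=np.nan; return w
E
python3 - <<'E'
from h import *
p,d,K,T=load('side');w=cloud(d,K,T)
cv2.imwrite('pics/s1.png',cv2.resize(p[195:370,180:330,::-1],None,fx=3.4,fy=3.4,interpolation=cv2.INTER_CUBIC))
for u,v in[(265,240),(275,213),(233,325),(252,320),(218,325),(268,257),(283,230),(255,250)]:print(u,v,w[v,u].round(3))
E
```

```text
265 240 [ 0.429 -0.086  0.099]
275 213 [ 0.436 -0.211  0.098]
233 325 [0.421 0.208 0.075]
252 320 [0.379 0.184 0.081]
218 325 [0.453 0.225 0.084]
268 257 [ 0.417 -0.076  0.043]
283 230 [ 0.408 -0.207  0.039]
255 250 [ 0.462 -0.094  0.042]
```

View pics/s1.png

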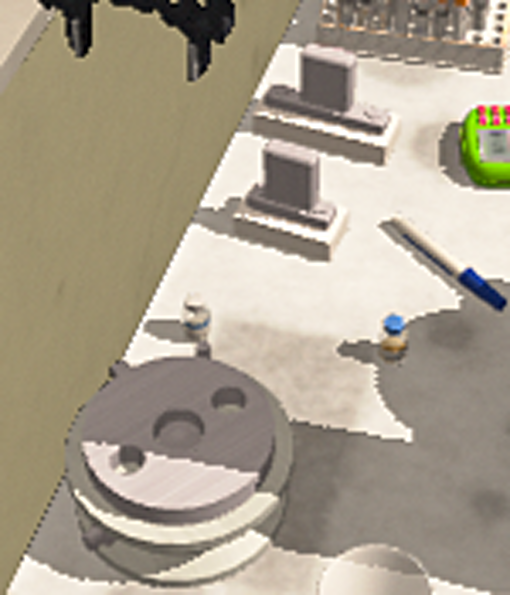

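```bash
cat >> h.py <<'E'
def rect(p,K,T,z,x0,x1,y0,y1,r=4000):
    # top-down picture of plane z: col = (x-x0)*r ; row=(y1-y)*r
    n=[];m=[]
    for x,y in[(x0,y0),(x1,y0),(x1,y1),(x0,y1)]:
        c=np.linalg.inv(T)@[x,y,z,1]; q=K@c[:3]; n.append(q[:2]/q[2]); m.append([(x-x0)*r,(y1-y)*r])
    H=cv2.getPerspectiveTransform(np.float32(n),np.float32(m))
    return cv2.warpPerspective(p,H,(int((x1-x0)*r),int((y1-y0)*r)),flags=cv2.INTER_CUBIC)
E
python3 - <<'E'
from h import *
p,d,K,T=load('side');w=cloud(d,K,T)
a=rect(p,K,T,.082,.32,.52,.11,.31,2500);cv2.imwrite('pics/r1.png',a[:,:,::-1])
# wide
def sel(y0,y1,z0,z1,x0=.33,x1=.53):
    m=(w[...,0]>x0)&(w[...,0]<x1)&(w[...,1]>y0)&(w[...,1]<y1)&(w[...,2]>z0)&(w[...,2]<z1);return w[m]
for nm,y0,y1 in[('wide',-.26,-.15),('narrow',-.13,-.04)]:
  for z0,z1 in[(.034,.045),(.06,.094),(.094,.12),(.02,.028)]:
    q=sel(y0,y1,z0,z1)
    if len(q)>5:
        c=q.mean(0);r=cv2.minAreaRect(q[:,:2].astype(np.float32)*1000);print(nm,z0,len(q),c.round(4),r)
q=sel(.1,.32,.072,.09,.3,.55);print(len(q),q.mean(0),np.median(q[:,2]),cv2.minEnclosingCircle(q[:,:2].astype(np.float32)))
E
```

```text
wide 0.034 167 [ 0.4341 -0.2185  0.0388] ((435.598876953125, -220.40187072753906), (33.59553909301758, 116.02175903320312), 87.70928192138672)
wide 0.06 137 [ 0.4351 -0.2154  0.0772] ((436.3450012207031, -216.66221618652344), (51.38098907470703, 20.818344116210938), 3.9178760051727295)
wide 0.094 72 [ 0.435  -0.2199  0.0977] ((435.3985290527344, -221.58963012695312), (24.484485626220703, 48.0832633972168), 82.72411346435547)
wide 0.02 175 [ 0.4308 -0.209   0.0243] ((435.8796081542969, -221.3184356689453), (50.06595993041992, 129.92697143554688), 86.93518829345703)
narrow 0.034 108 [ 0.4278 -0.0858  0.0389] ((430.0759582519531, -90.87786865234375), (28.907516479492188, 77.64262390136719), 87.4701156616211)
narrow 0.06 147 [ 0.4277 -0.0833  0.0775] ((429.29730224609375, -85.74208068847656), (49.23649215698242, 20.992298126220703), 3.7456371784210205)
narrow 0.094 79 [ 0.4299 -0.089   0.0978] ((429.6004943847656, -88.25917053222656), (24.44748878479004, 46.42040252685547), 81.86946868896484)
narrow 0.02 163 [ 0.4266 -0.0791  0.0241] ((405.2373352050781, -88.40617370605469), (141.9539337158203, 48.67695617675781), 1.7425819635391235)
2080 [0.42414816 0.20611923 0.08159042] 0.0819909718408981 ((0.4295524060726166, 0.19915661215782166), 0.0794045701622963)
```

View pics/r1.png

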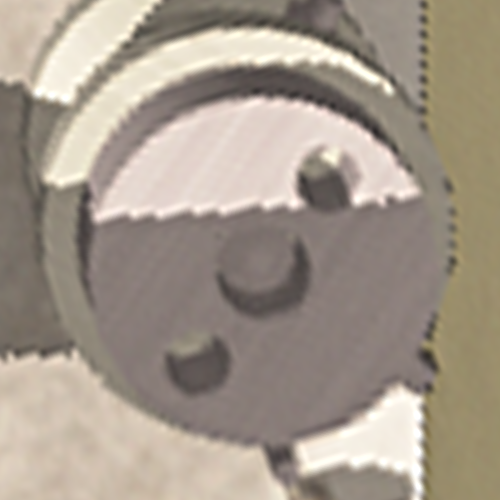

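Everything agrees with the given sizes. The wide spanner is at about (0.436, -0.219) with its bar along world x. The ring is at about (0.425, 0.2024), its holes 89 mm apart on a line at 55°, with the lug at rectified (425,375) and the post near (280,460). I'll move above the spanner with the jaws turned across y.

>>> step_arm([
  [-18,0,0,1.375,-2.2,5.45,-1],
  [-18,0,0,1.375,-2.2,5.45,-1],
  [-18,0,0,1.375,-2.2,5.45,-1],
  [-18,0,0,1.375,-2.2,5.45,-1],
  [-18,0,0,1.375,-2.2,5.45,-1],
  [-18,0,0,1.375,-2.2,5.45,-1],
  [-18,0,0,1.375,-2.2,5.45,-1],
  [-18,0,0,1.375,-2.2,5.45,-1],
  [-18,0,0,1.375,-2.2,5.45,-1],
  [-18,0,0,1.375,-2.2,5.45,-1],
  [-18,0,0,1.375,-2.2,5.45,-1],
], newtons=60)

```text
t: 1.52
position: [0.4369, -0.218, 0.1902]
tool_rot: [0.707, 0.001, 0.707, -0.001]
force: [0.0, -0.4, 0.3]
grip_width: 1.001
```

```bash
python3 - <<'E'
from rig import *
from h import *
s=get_state();print(s['t'],s['position'],s['tool_rot'],s['joint_pos'])
T=calibration('wrist');p,d=read_camera('wrist');np.savez('pics/wrist',p=p,d=d,K=T['mtx'],T=T['T'])
cv2.imwrite('pics/w1.png',p[:,:,::-1])
w=cloud(d,T['mtx'],T['T'])
for z0,z1 in[(.034,.042),(.09,.105),(.02,.028)]:
    m=(abs(w[...,0]-.43)<.1)&(abs(w[...,1]+.22)<.045)&(w[...,2]>z0)&(w[...,2]<z1);q=w[m]
    if len(q)>5: print(z0,len(q),q.mean(0),cv2.minAreaRect(q[:,:2].astype(np.float32)*1000))
E
```

```text
1.525 [ 0.43688111 -0.21795538  0.19016181] [ 0.70697308  0.00116376  0.70723864 -0.00110249] [-4.62705110e-01  2.01833490e-01 -2.05804686e-01  1.16353303e+00
 -8.94964663e-05 -4.59500136e-01]
0.034 1393 [ 0.41120415 -0.2225999   0.03937524] ((436.37860107421875, -224.42454528808594), (24.02006721496582, 117.40379333496094), 86.03007507324219)
0.09 1883 [ 0.43423838 -0.22414217  0.09859361] ((435.947998046875, -224.2679901123047), (19.96116065979004, 48.937652587890625), 86.10132598876953)
0.02 3479 [ 0.42867885 -0.22372713  0.02557908] ((436.8587646484375, -224.42449951171875), (46.07911682128906, 130.37933349609375), 86.02592468261719)
```

View pics/w1.png

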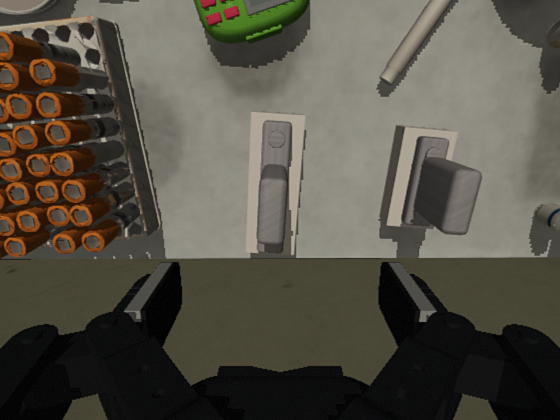

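Clean fix: the wide bar measures 117 mm long, centred at (0.4362, -0.2243), angled -4°. Image pixel (272,185). I'll check wall clearance and then descend.

```bash
python3 - <<'E'
from h import *
for n in['wrist','side']:
    p,d,K,T=load(n);w=cloud(d,K,T)
    for y0,y1 in[(-.3,-.15),(.1,.3)]:
        m=(w[...,1]>y0)&(w[...,1]<y1)&(w[...,2]>.11)&(w[...,2]<.35)&(w[...,0]>.47)
        if m.sum()>5:print(n,y0,m.sum(),np.percentile(w[m][:,0],[1,50]).round(3))
E
```

```text
side -0.3 1436 [0.656 0.748]
side 0.1 5334 [0.639 0.732]
```

>>> step_arm([
  [0.8,0,0,0.8,-0.16,-0.02,-1],
  [0.8,0,0,1.6,-0.16,-0.02,-1],
  [0.8,0,0,2.4,-0.16,-0.02,-1],
  [0.8,0,0,2.9,-0.16,-0.02,-1],
  [0.8,0,0,3.15,-0.16,-0.02,-1],
  [0.8,0,0,3.15,-0.16,-0.02,-1],
  [0.8,0,0,3.15,-0.16,-0.02,1],
  [0.8,0,0,3.15,-0.16,-0.02,1],
  [0.8,0,0,3.15,-0.16,-0.02,1],
  [0.8,0,0,3.15,-0.16,-0.02,1],
  [0.8,0,0,3.15,-0.16,-0.02,1],
  [0.8,0,0,3.15,-0.16,-0.02,1],
  [0.8,0,0,3.15,-0.16,-0.02,1],
], newtons=70)

```text
t: 3.2
position: [0.4363, -0.2245, 0.0647]
tool_rot: [0.707, 0.025, 0.707, -0.025]
force: [-1.1, 1.4, 5.7]
grip_width: 0.227
```

>>> step_arm([
  [0,0,0,-0.4,0,0,1],
  [0,0,0,-1,0,0,1],
  [0,0,0,-2.2,0,0,1],
  [0,0,0,-3.25,0,0,1],
  [0,0,0,-3.25,0,0,1],
])

```text
t: 3.82
position: [0.4375, -0.2251, 0.1969]
tool_rot: [0.708, 0.024, 0.705, -0.025]
force: [0.2, -0.7, -3.3]
grip_width: 0.224
```

```bash
python3 - <<'E'
from rig import *
from h import *
s=get_state();print(s['t'],s['position'],s['tool_rot'],s['joint_pos'],s['force'])
T=calibration('wrist');p,d=read_camera('wrist');np.savez('pics/wrist',p=p,d=d,K=T['mtx'],T=T['T'])
cv2.imwrite('pics/w2.png',p[:,:,::-1])
w=cloud(d,T['mtx'],T['T'])
for z0,z1 in[(.160,.178),(.215,.24)]:
    m=(abs(w[...,0]-.43)<.1)&(abs(w[...,1]+.22)<.045)&(w[...,2]>z0)&(w[...,2]<z1);q=w[m]
    if len(q)>5: print(z0,len(q),q.mean(0),cv2.minAreaRect(q[:,:2].astype(np.float32)*1000))
from scipy.spatial.transform import Rotation as R
q=s['tool_rot'];r=R.from_quat([q[1],q[2],q[3],q[0]]).as_matrix();print(r.round(4))
E
```

```text
3.825 [ 0.437537   -0.22513152  0.19688303] [ 0.70823223  0.02392315  0.70511478 -0.02545467] [-4.75166142e-01  2.00504427e-01 -1.89620412e-01  1.17576010e+00
 -8.05335169e-05 -4.05321148e-01] [ 0.18556602 -0.66089597 -3.30092851]
0.16 4013 [ 0.39688894 -0.2224971   0.1716322 ] ((402.8369140625, -222.9438018798828), (24.061553955078125, 47.782413482666016), 85.85863494873047)
0.215 13654 [ 0.42876259 -0.22378877  0.23148328] ((433.0118713378906, -222.48486328125), (85.95693969726562, 41.97635269165039), 87.39215087890625)
[[ 0.0043  0.0698  0.9976]
 [-0.0023  0.9976 -0.0698]
 [-1.     -0.002   0.0045]]
```

View pics/w2.png

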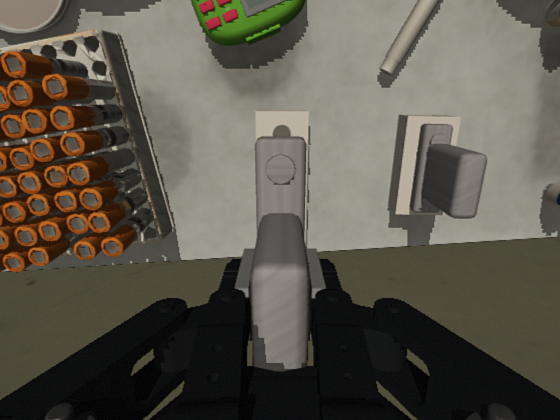

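The spanner is held straight at -4°. Carry it over the ring and turn it 59° counter-clockwise.

>>> step_arm([
  [-1.2,0,0,0,1,-0.1,1],
  [-2.6,0,0,0,2.3,-0.22,1],
  [-4,0,0,0,3.6,-0.35,1],
  [-5.5,0,0,0,4.9,-0.47,1],
  [-7,0,0,0,6.2,-0.6,1],
  [-8.5,0,0,0,7.5,-0.72,1],
  [-10,0,0,0,8.8,-0.85,1],
  [-11,0,0,0,9.8,-0.94,1],
  [-11.6,0,0,0,10.4,-1.0,1],
  [-11.8,0,0,0,10.63,-1.02,1],
  [-11.8,0,0,0,10.63,-1.02,1],
  [-11.8,0,0,0,10.63,-1.02,1],
])

```text
t: 5.38
position: [0.4249, 0.2017, 0.1939]
tool_rot: [0.627, -0.326, 0.628, 0.326]
force: [0.2, 0.1, -2.5]
grip_width: 0.226
```

```bash
python3 - <<'E'
from rig import *
from h import *
s=get_state();print(s['t'],s['position'],s['tool_rot'],s['joint_pos'],s['force'])
for n in['wrist','side']:
    T=calibration(n);p,d=read_camera(n);np.savez('pics/'+n+'3',p=p,d=d,K=T['mtx'],T=T['T'])
    cv2.imwrite(f'pics/{n}3.png',p[:,:,::-1])
    a=rect(p,T['mtx'],T['T'],.082,.32,.52,.11,.31,2500);cv2.imwrite(f'pics/r3{n}.png',a[:,:,::-1])
from scipy.spatial.transform import Rotation as R
q=s['tool_rot'];r=R.from_quat([q[1],q[2],q[3],q[0]]).as_matrix();print(r.round(4),np.degrees(np.arctan2(r[1,2],r[0,2])))
E
```

```text
5.375 [0.42492471 0.20166326 0.19385568] [ 0.62706584 -0.32609875  0.62785348  0.32595713] [ 4.43259898e-01  1.70374937e-01 -2.36294787e-01  1.16523258e+00
 -2.40175706e-04 -5.15148474e-01] [ 0.1707943   0.12748045 -2.4961382 ]
[[-9.000e-04 -8.183e-01  5.748e-01]
 [-7.000e-04  5.748e-01  8.183e-01]
 [-1.000e+00  3.000e-04 -1.100e-03]] 54.912772779483085
```

View pics/wrist3.png

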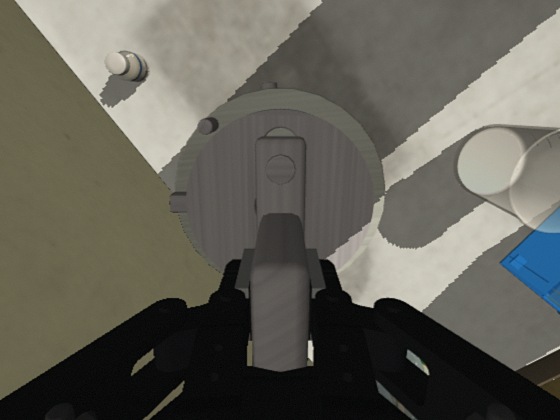

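View pics/r3wrist.png

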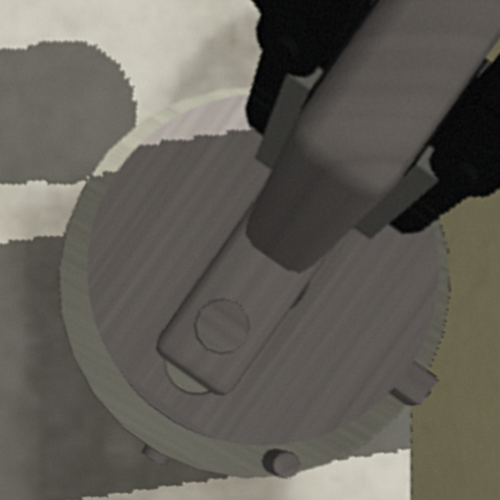

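View pics/side3.png

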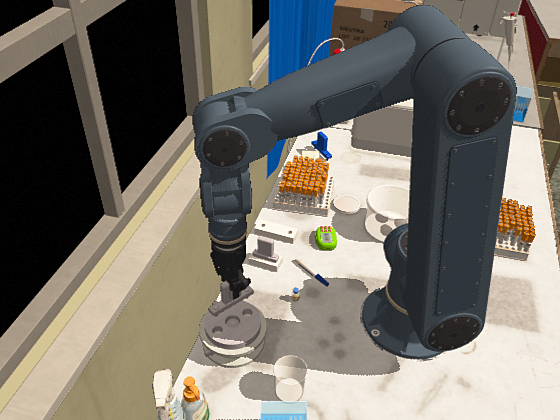

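The wrist picture shows the ring centred under the spanner. Rectified, the disc centre is about (264,270), which gives (0.4256, 0.202). The lug at (415,383) puts the hole line at 53-55°, and the near hole is just under the bar end. I'll lower it.

>>> step_arm([
  [0,0,0,0.6,0,0,1],
  [0,0,0,1.1,0,0,1],
  [0,0,0,1.3,0,0,1],
  [0,0,0,1.5,0,0,1],
  [0,0,0,1.65,0,0,1],
  [0,0,0,1.74,0,0,1],
  [0,0,0,1.74,0,0,1],
])

```text
t: 6.35
position: [0.4251, 0.2026, 0.1247]
tool_rot: [0.627, -0.326, 0.627, 0.327]
force: [0.3, -0.1, -2.8]
grip_width: 0.226
```

```bash
python3 - <<'E'
from rig import *
from h import *
s=get_state();print(s['t'],s['position'],s['force'],s['wrist_torque'])
for n in['wrist','side']:
    T=calibration(n);p,d=read_camera(n)
    cv2.imwrite(f'pics/{n}4.png',p[:,:,::-1] if n=='wrist' else cv2.resize(p[250:380,180:310,::-1],None,fx=4,fy=4))
    w=cloud(d,T['mtx'],T['T'])
    m=(abs(w[...,0]-.425)<.08)&(abs(w[...,1]-.2)<.08)&(w[...,2]>.088)&(w[...,2]<.105)
    print(n,m.sum(),np.percentile(w[m][:,2],[10,50,90]))
E
```

```text
6.35 [0.42510242 0.20262416 0.1246701 ] [ 0.2637824  -0.05053431 -2.78407972] [-0.01347092 -0.05897184  0.01999655]
wrist 4074 [0.09775552 0.09946574 0.10192076]
side 313 [0.09137935 0.09742333 0.10137255]
```

View pics/wrist4.png

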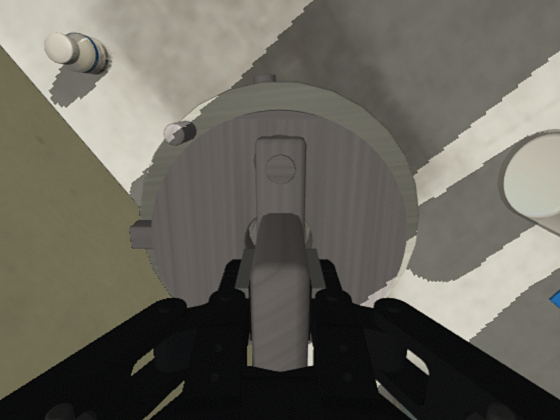

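View pics/side4.png

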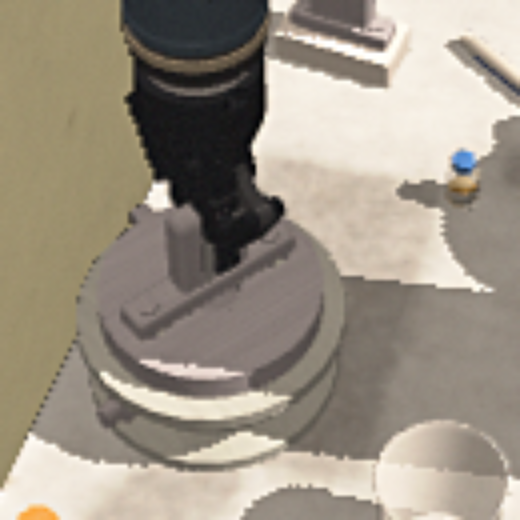

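The prongs are in: the bar top is at 0.0985 m, so its underside is about 2 mm above the ring top, with no contact force. I'll lower the last 2 mm, hold, and start turning clockwise.

>>> step_arm([
  [0,0,0,0.05,0,0,1],
  [0,0,0,0.05,0,0,1],
  [0,0,0,0.05,0,0,1],
  [0.6,0,0,0.05,0,0,1],
  [1.2,0,0,0.05,0,0,1],
  [1.8,0,0,0.05,0,0,1],
  [2.4,0,0,0.05,0,0,1],
  [3.0,0,0,0.05,0,0,1],
  [3.6,0,0,0.05,0,0,1],
  [4.2,0,0,0.05,0,0,1],
  [4.8,0,0,0.05,0,0,1],
  [5.4,0,0,0.05,0,0,1],
  [6,0,0,0.05,0,0,1],
  [6,0,0,0.05,0,0,1],
])

```text
t: 8.2
position: [0.4253, 0.2024, 0.1228]
tool_rot: [0.69, -0.153, 0.69, 0.153]
force: [1.7, -2.1, -2.3]
grip_width: 0.224
```

```bash
cat > look.py <<'E'
import sys
from rig import *
from h import *
k=sys.argv[1]
s=get_state();print(s['t'],s['position'],s['force'],s['wrist_torque'],s['joint_pos'][5])
from scipy.spatial.transform import Rotation as R
q=s['tool_rot'];r=R.from_quat([q[1],q[2],q[3],q[0]]).as_matrix();print('tool angle',np.degrees(np.arctan2(r[1,2],r[0,2])))
T=calibration('wrist');p,d=read_camera('wrist')
a=rect(p,T['mtx'],T['T'],.082,.32,.52,.11,.31,2500)
cv2.imwrite(f'pics/wr{k}.png',a[:,:,::-1])
E
python3 look.py 5
```

```text
8.2 [0.42529451 0.20240923 0.12275141] [ 1.74125814 -2.12592054 -2.26043251] [-0.47788314 -0.24568538  0.07628933] 0.007958351242263833
tool angle 25.015457484896217
```

View pics/wr5.png

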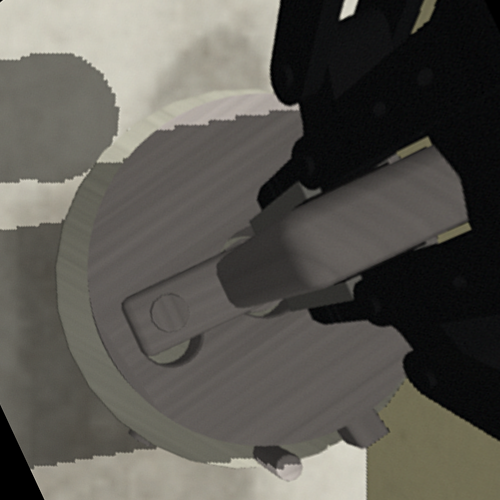

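Turning works. The lug moved to rectified (363,425), about 57° below x, and the bar leads it within its play. Continuing.

>>> step_arm([
  [0.6,0,0,0,0,0,1],
  [1.2,0,0,0,0,0,1],
  [1.8,0,0,0,0,0,1],
  [2.4,0,0,0,0,0,1],
  [3.0,0,0,0,0,0,1],
  [3.5,0,0,0,0,0,1],
  [3.5,0,0,0,0,0,1],
])

```text
t: 9.12
position: [0.4252, 0.2024, 0.1227]
tool_rot: [0.706, -0.047, 0.706, 0.046]
force: [1.8, -2.2, -1.0]
grip_width: 0.223
```

```bash
python3 look.py 6
```

```text
9.125 [0.42524088 0.20243106 0.12272784] [ 1.80138501 -2.21773009 -0.97074556] [-0.60800684 -0.37264278  0.11901846] 0.3125948868942917
tool angle 7.561562289025436
```

View pics/wr6.png

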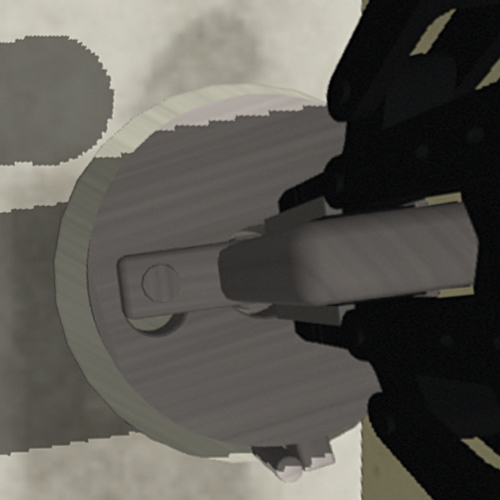

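>>> step_arm([
  [0.3,0,0,0,0,0,1],
  [0.6,0,0,0,0,0,1],
  [0.8,0,0,0,0,0,1],
  [0.8,0,0,0,0,0,1],
])

```text
t: 9.68
position: [0.4252, 0.2024, 0.1227]
tool_rot: [0.707, -0.022, 0.707, 0.022]
force: [2.5, -5.0, -0.9]
grip_width: 0.225
```

```bash
python3 look.py 7
```

```text
9.675 [0.42516746 0.20237218 0.1227479 ] [ 2.53993693 -5.0231795  -0.91752161] [-1.34445846 -0.3804609   1.77071112] 0.3822519886569898
tool angle 3.5843224253859782
```

View pics/wr7.png

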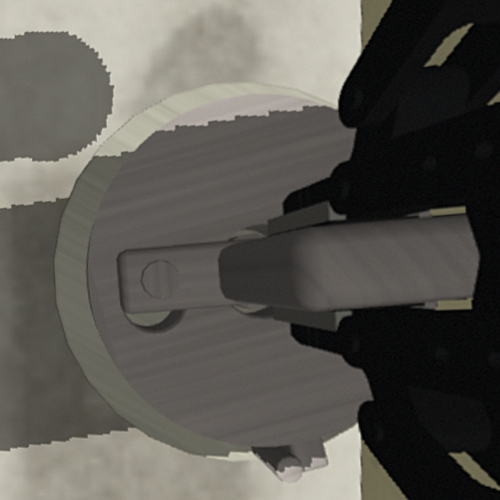

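The torque about vertical jumped from 0.12 to 1.8 N·m, and the lug touches the post at (290,460), so the ring is home. I'll ease off slightly, open the gripper partway and rise.

>>> step_arm([
  [-0.3,0,0,0,0,0,1],
  [-0.4,0,0,0,0,0,1],
  [-0.4,0,0,0,0,0,0],
  [-0.4,0,0,0,0,0,0],
  [-0.4,0,0,0,0,0,0],
  [-0.4,0,0,0,0,0,0],
  [-0.4,0,0,0,0,0,0],
  [-0.4,0,0,-0.4,0,0,0],
  [-0.4,0,0,-1,0,0,0],
  [-0.4,0,0,-2,0,0,0],
  [-0.4,0,0,-3,0,0,0],
  [-0.4,0,0,-3.5,0,0,0],
  [-0.4,0,0,-3.5,0,0,0],
])

```text
t: 11.35
position: [0.4258, 0.203, 0.2639]
tool_rot: [0.707, -0.033, 0.705, 0.034]
force: [-0.2, 0.1, 0.2]
grip_width: 0.499
```

```bash
python3 look.py 8; python3 - <<'E'
from rig import *
from h import *
T=calibration('wrist');p,d=read_camera('wrist');w=cloud(d,T['mtx'],T['T']);cv2.imwrite('pics/w8.png',p[:,:,::-1])
for z0,z1 in[(.088,.104),(.145,.165)]:
    m=(abs(w[...,0]-.425)<.075)&(abs(w[...,1]-.2)<.04)&(w[...,2]>z0)&(w[...,2]<z1);q=w[m]
    print(z0,len(q),np.median(q[:,2]),cv2.minAreaRect(q[:,:2].astype(np.float32)*1000))
p,d=read_camera('side');cv2.imwrite('pics/side8.png',p[:,:,::-1])
E
```

```text
11.35 [0.42579022 0.2029524  0.26393012] [-0.16667338  0.06634589  0.16336396] [ 0.02595482 -0.01448155 -0.01356671] 0.34877533714956005
tool angle 5.497174015823233
0.088 1430 0.09747019728159687 ((425.106689453125, 201.703369140625), (117.11306762695312, 23.69719123840332), 5.034381866455078)
0.145 1713 0.15701067515874553 ((425.0552673339844, 201.7394256591797), (49.45880889892578, 19.753215789794922), 5.7804388999938965)
```

View pics/wr8.png

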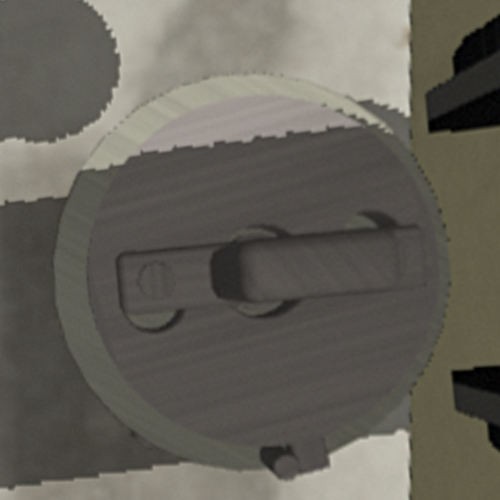

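View pics/side8.png

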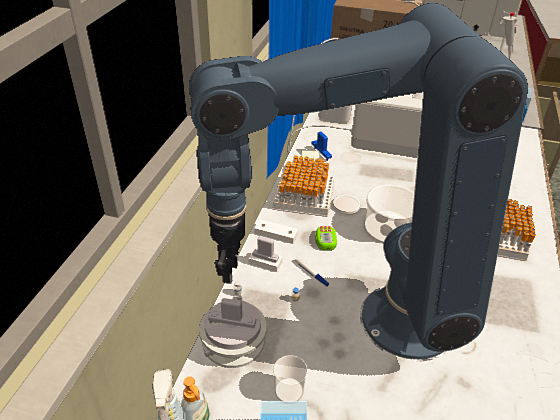

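The lug at (310,455) sits against the post at (287,465). The spanner lies flat and centred, the narrow spanner is still in its stand, and the gripper is clear. Handing in.

```bash
python3 -c "
from rig import *
print(job_done())"
```

```text
the job is handed in; nothing more can be done
None
```

The housing is closed and the job is handed in, at about 11.5 s of the 40 s allowed. I lifted the wide spanner from its stand and set both prongs in the lock ring's holes. I then turned the ring clockwise until the lug met the stop post, eased off slightly, released the spanner and moved up clear.

- **Ring at its stop:** the torque about vertical jumped from 0.12 to 1.8 N·m, and the last picture shows the lug touching the post. I did not have a direct reading of the ring angle.
- **Spanner seated:** it is within about 1 mm of the ring's axis, with its underside about 1.5 mm above the ring top by depth, which is within camera error. It points at about 5°. I didn't measure the hole line at the end, but I expect it about 0.15 rad from the bar, which is the normal play (limit 0.26).
- **Narrow spanner:** it is still upright in its stand.
- **Gripper:** it is about 14 cm above where it let go and touches nothing.

No check failed. Two measurements differed slightly: the hole line at the start read 53° from the lug in the wrist picture and 55° from the holes in the side picture. Both are within the play.

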